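Shift the bamboo lathe's gear lever through its H-gate

TASK

Change the gear of the little bench lathe: push its gear lever through the H-shaped gate into the slot marked by the tall round stud, right along to the end of that slot, and leave it there. Only push the lever with the fingertips or the outside of the fingers: do not grip it, and do not force it against the gate. Leave the bamboo cups and the hand tool on the table alone.

Things in the scene. Friction and masses are not known exactly. Their poses are not given: they have to be found in the camera images.
- lathe: Mini bench lathe, fixed on the table. Grey casing 200 (x) x 170 (y) x 112 mm high, aluminium gate plate 150 x 110 mm on it; chuck, bamboo blank and bed run off to its +x (all below 120 mm). Origin: on the table under the gate's centre; x along the bed, roughly away from the robot (turned up to 0.5 rad), y to its left, z up. Directions elsewhere are in this frame.
- gate (a point): Centre of the H-gate, on the plate's upper face, 120 mm above the table. Two lanes along x, at y = +16 and -16 mm, each with a slot to +x and one to -x; one cross channel along y joins them at x = 0. All 14 mm wide, the stem 10 mm: the lever changes lanes only with fore_aft within 0.02 of 0. It starts somewhere in the +y lane; the marked slot is in the -y lane.
- pivot (a point): Point inside the casing about which the gear lever tilts, 30 mm above the table under the gate's centre. With the knob 180 mm from it, the knob's centre is at x = 180 sin(fore_aft), y = 180 cos(fore_aft) sin(sideways), z = 30 + 180 cos(fore_aft) cos(sideways) mm in the lathe's frame.
- knob (a point): Centre of the black knob on top of the gear lever's 10 mm steel stem: round, 36 mm in diameter, 42 mm high, 210 mm above the table when upright. At a slot's end it is 43 mm fore or aft of the gate's centre and about 32 mm to the side.
- stud: The marker: round steel stud, 24 mm in diameter, 22 mm tall, fixed on the gate plate just beyond the end of the wanted slot: at x = +52 or -52 mm, y = -18 mm from the gate's centre. Origin at the centre of its underside, 120 mm above the table. The other three slots have flat square steel blanks, 18 x 18 x 3 mm, there.
- fore_aft (a joint): Tilt of the gear lever along the lanes, rad: + towards the lathe's +x, 0 upright (neutral, in the cross channel), +0.24 and -0.24 at the ends of the slots. Stays where it is left; about 3 N at the knob moves it.
- sideways (a joint): Tilt of the gear lever across the lanes, rad: + towards the lathe's +y; +0.18 in the +y lane, -0.18 in the -y lane (these are its stops; 0.02 rad of play in a lane). Stays where it is left; about 3 N at the knob moves it.
- cup: Bystander: loose bamboo cup, 72 mm in diameter, 100 mm high, beside the lathe. Origin at the centre of its underside.
- small_cup: Bystander: loose bamboo cup, 56 mm in diameter, 70 mm high. Origin at the centre of its underside.
- gouge_grip (a point): Bystander: loose hand tool with a wooden handle, 210 mm long, lying on the table beside the lathe. The point is the middle of its handle.

How it is judged:
By the outcome, as a careful person would: the job done as asked, in the order asked, and still so for the second after the job is handed in, with the robot touching nothing.
It also fails if it takes over 51 s, if anything falls off the work surface, if the arm or the gripper's body presses on something with over 40 N, if the wrist force passes 120 N, or if a joint passes its speed limit or range.

ROBOT

A 7-joint arm with a two-finger parallel gripper is mounted at the origin on the work surface. World frame = base frame: x ahead of the robot, y to its left, z up, the work surface at z = 0. Lengths are in m, angles in degrees, forces in N, time in s.
With the tool pointing down it reaches from about 0.425 to 0.975 m from the base axis. Payload 16.7 kg.
Tool frame: the origin (TCP) lies at the very end of the fingers, on their centre line; the grasp point (between the pads) lies 19 mm behind it; z points along the fingers, x is the direction in which the jaws open and shut, and the axes are right-handed (so a half turn about z gives the same grasp; the last joint's range is limited). The gripper opens to 85 mm and grips with 20 to 120 N. Pads are 22 mm wide; open, the fingers measure 114 mm over their backs; the gripper's body (76 mm by 85 mm) begins 54 mm behind the grasp point. The pads swing forward as they close: fully open they stand 13 mm farther back than shut.
Start: joints at [55.147, 24.414, 4.234, 92.017, -1.954, 63.644, -3.845], TCP at [0.299, -0.605, 0.231] pointing down, gripper open.
Joint ranges: [-163.25, 163.25], [-28.42, 122.38], [-70.27, 78.77], [12.13, 141.07], [-58.53, 238.53], [9.26, 117.41], [-156.51, 156.51]. Speed limits (degrees/s): [108.29, 108.29, 136.94, 136.94, 172.46, 172.46, 172.46].

INTERFACE

Orientations are given as [roll, pitch, yaw] about the fixed x, y, z axes, in that order (R = Rz(yaw) Ry(pitch) Rx(roll)).
In Python, from station import sensors, capture, job gives the robot as it stands. The module is installed in compiled form; this text tells all that it offers.
- The arm moves only by the shell command python3 -m handwheel 'ROWS'. ROWS is JSON, a list of rows, each a list of 3 entries, a list of its own where there are three numbers: the opening, from 0 (shut) to 1 (fully open), then the shift along the tool's x, y, z in m, then the turn, a rotation vector about the tool's x, y, z in rad. A call has 1 to 8 rows; each row shifts and turns the pose as measured when the row begins, along the tool's axes as they then stand; what a row does not reach is not made up. A row lasts 1/8 s, in which the tool goes at most 62.5 mm and 10.7 degrees, less where a joint would pass 70% of its speed; a pose out of reach is approached as far as the arm can. A call with a gripper value outside its range is refused whole. The fingers move at their own pace and stop on an object; the grip force is fixed at half the most. Time passes only in rows, so rows that do not move let the fingers close. It gives the time, the measured TCP pose, the force and the opening at its end, in the units of the state.
- sensors.state(): the state, without advancing time (a new reading comes with each control period).
- capture(name): name is "scene" or "top" or "wrist"; returns a dict with "img" (384x512x3 uint8, red, green, blue), "intrinsics" (3x3 intrinsics, pixels), "view" (4x4, takes a point from world to camera coordinates). Camera axes: x right, y down, z forward; pixel columns grow to the right and rows downward; lengths in m; the calibration is good to about 2 mm. A picture is of the moment at which its call begins. There is no depth.
- job.sign_off(): hands the job in, once; it reports no verdict.
The state is a dict: "t": time; "joints": joint angles; "qvel": joint speeds; "tau": joint torques, N m; "eef_pos": TCP position; "eef_rot": TCP orientation; "ft_force": force on the tool from outside, world axes, zero at the start; "ft_torque": the same for the moment, N m; "finger_gap": opening from 0.0 (shut) to 1.0 (fully open).
Only numpy, scipy, OpenCV 4.12 (cv2) and the standard library are available. Lean on these libraries where they do the work, as an engineer would, in place of code of your own. Each camera call takes 0.05 s, during which the arm holds its last target. There are 200 camera calls.

## Working session

There is one attempt and no reset: what is moved stays moved. The work goes in short steps, Python scripts to look and compute and a shell command to move; the robot and the scene stay as the last step left them, time stands still between calls to the robot, and variables do not carry over. Pictures are saved under pics/ and viewed, about 8 in all and at most 12, crops included, and the job is handed in when it is done.

```bash
mkdir -p pics; cat > h.py <<'E'
import numpy as np, cv2
from station import sensors, capture, job
from scipy.spatial.transform import Rotation as R
def snap(n,f):
    c=capture(n); cv2.imwrite('pics/'+f,c['img'][:,:,::-1]); np.savez('pics/'+f[:-4],**c); return c
def ray(c,u,v):
    K,V=c['intrinsics'],c['view']; d=V[:3,:3].T@np.linalg.inv(K)@[u,v,1]; return -V[:3,:3].T@V[:3,3], d/np.linalg.norm(d)
def plane(c,u,v,z):
    o,d=ray(c,u,v); return o+d*(z-o[2])/d[2]
def tri(rs):
    A=0;b=0
    for o,d in rs: P=np.eye(3)-np.outer(d,d); A=A+P; b=b+P@o
    return np.linalg.solve(A,b)
def proj(c,p):
    q=c['intrinsics']@(c['view'][:3,:3]@p+c['view'][:3,3]); return q[:2]/q[2]
E
python3 - <<'E'
from h import *
a=snap('scene','s1.png');b=snap('top','t1.png')
for c in(a,b): print(ray(c,256,192))
print(sensors.state())
E
```

```text
(array([ 1.20507779, -0.31442115,  0.6457474 ]), array([-0.71566487,  0.39718849, -0.57451292]))
(array([0.49021712, 0.05550762, 0.98603009]), array([ 0.05002335,  0.02851782, -0.99834082]))
{'t': 0.1, 'joints': array([55.14581502, 24.44511777,  4.23131602, 92.04792581, -1.95299647,
       63.64420152, -3.84515605]), 'qvel': array([ 0.03005359, -0.05979211, -0.01979582, -0.06286957,  0.07023447,
        0.00038121,  0.00936052]), 'tau': array([ 1.00290310e-02, -9.51527739e+01,  3.77225876e+00, -4.64399385e+01,
        1.98068266e-02,  6.54583069e-03,  1.58876123e-04]), 'eef_pos': array([ 0.29876381, -0.60487301,  0.23069661]), 'eef_rot': array([ 1.79994884e+02,  6.49070086e-02, -6.37134651e+01]), 'ft_force': array([-0.52472915,  0.57650937, -0.04258264]), 'ft_torque': array([-0.01433286,  0.02451879,  0.03091565]), 'finger_gap': 0.9986818698095488}
```

View pics/s1.png

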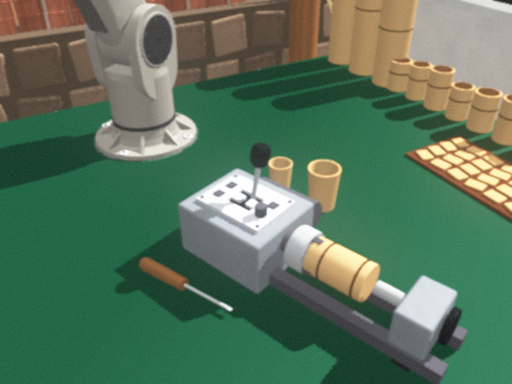

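View pics/t1.png

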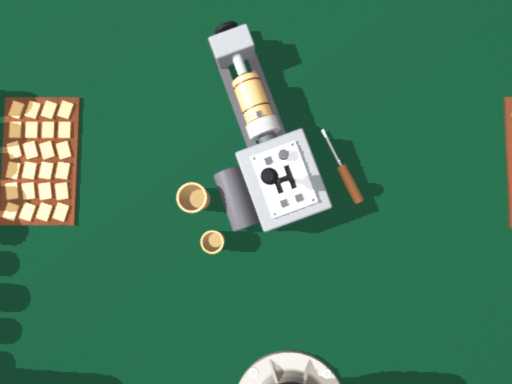

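The scene view shows the lathe with its knob at (261,155) and a dark stud-like spot at (261,210), on the chuck side. In the top view the knob is at (269,176), with the cups on the lathe's left and the gouge on its right. I'll zoom in on the gate.

```bash
python3 - <<'E'
import cv2,numpy as np
a=cv2.imread('pics/s1.png')[135:245,175:325];b=cv2.imread('pics/t1.png')[125:235,225:340]
a=cv2.resize(a,None,fx=5,fy=5,interpolation=2)[:, :430+320];b=cv2.resize(b,None,fx=5,fy=5,interpolation=2)
cv2.imwrite('pics/za.png',a);cv2.imwrite('pics/zb.png',b)
E
```

```text
(no output)
```

View pics/za.png

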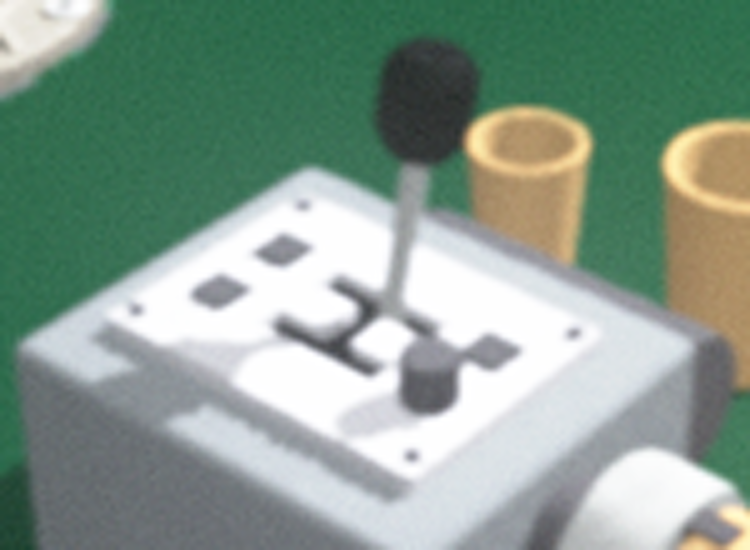

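View pics/zb.png

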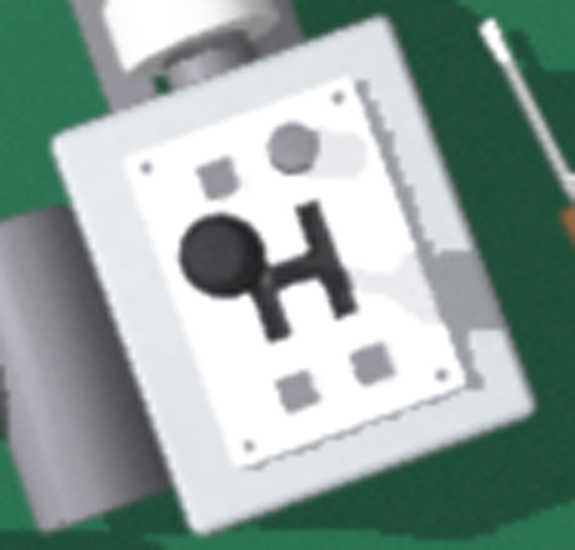

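The stud is in the +x, −y slot. The knob sits in the +y lane, somewhat forward of neutral. Next I'll work out the lathe frame and the knob position.

```bash
python3 - <<'E'
from h import *
a=dict(np.load('pics/s1.npz'));b=dict(np.load('pics/t1.npz'))
T=lambda u,v:((u+.5)/5-.5+225,(v+.5)/5-.5+125)
S=lambda u,v:((u+.5)/5-.5+175,(v+.5)/5-.5+135)
sb=[(147,167),(338,97),(442,374),(249,446)]  # +x+y,+x-y,-x-y,-x+y
sa=[(573,333),(412,456),(136,309),(302,205)]
bl_b=[(218,178),(373,363),(297,391)];bl_a=[(493,352),(220,291),(284,250)]
for n,pa,pb in(('screw',sa,sb),('blank',bl_a,bl_b)):
    for i in range(len(pb)): print(n,tri([ray(a,*S(*pa[i])),ray(b,*T(*pb[i]))]).round(4),plane(b,*T(*pb[i]),.12).round(4),plane(a,*S(*pa[i]),.12).round(4))
P=np.array([plane(b,*T(*p),.12) for p in sb]);Q=np.array([plane(a,*S(*p),.12) for p in sa])
for W in(P,Q,(P+Q)/2):
    c=W.mean(0);x=W[0]+W[1]-W[2]-W[3];yaw=np.arctan2(x[1],x[0]);print('gate',c.round(4),'yaw',yaw)
# knob
def cen(c,x0,y0,x1,y1):
    m=(c['img'][y0:y1,x0:x1].max(2)<70).astype(np.uint8)
    n,l,s,k=cv2.connectedComponentsWithStats(m);i=1+s[1:,4].argmax();print(s[i]);return k[i]+[x0,y0]
ka=cen(a,245,138,275,170);kb=cen(b,258,165,278,186)
k=tri([ray(a,*ka),ray(b,*kb)]);print(ka,kb,'knob',k)
rel=k-c;L=np.array([np.cos(yaw)*rel[0]+np.sin(yaw)*rel[1],-np.sin(yaw)*rel[0]+np.cos(yaw)*rel[1],k[2]]);print('lathe',L,'fa',np.arcsin(L[0]/.18))
f=lambda x,y,z:(c+[x*np.cos(yaw)-y*np.sin(yaw),x*np.sin(yaw)+y*np.cos(yaw),z-.12]).round(4)
for q in[(0,.032,.2),(0,-.032,.2),(.043,-.031,.2)]:print(q,f(*q))
for n,(u,v),z in(('cup',(193,198),.1),('small',(212,242),.07)):print(n,plane(b,u,v,z))
E
```

```text
screw [0.6115 0.0853 0.1238] [0.612  0.0854 0.12  ] [0.6072 0.0883 0.12  ]
screw [ 0.6443 -0.0021  0.1237] [ 0.6449 -0.0025  0.12  ] [6.405e-01 4.000e-04 1.200e-01]
screw [ 0.5172 -0.0494  0.1242] [ 0.5174 -0.0499  0.12  ] [ 0.5116 -0.0473  0.12  ]
screw [0.4841 0.0379 0.1239] [0.4841 0.038  0.12  ] [0.4786 0.0404 0.12  ]
blank [0.6067 0.053  0.1239] [0.607  0.0526 0.12  ] [0.6025 0.0562 0.12  ]
blank [ 0.5223 -0.0176  0.1245] [ 0.5222 -0.0185  0.12  ] [ 0.5168 -0.0145  0.12  ]
blank [0.5093 0.0166 0.1241] [0.5093 0.0162 0.12  ] [0.504  0.0195 0.12  ]
gate [0.5646 0.0177 0.12  ] yaw 0.3551938117469441
gate [0.5595 0.0204 0.12  ] yaw 0.3554283130567958
gate [0.562  0.0191 0.12  ] yaw 0.3553115242816779
[  5   5  20  24 374]
[  4   4  16  17 135]
[259.63636364 154.61764706] [271.22222222 176.7037037 ] knob [0.56177979 0.04836467 0.2094523 ]
lathe [0.0099428 0.0275359 0.2094523] fa 0.05526592684006364
(0, 0.032, 0.2) [0.5509 0.0491 0.2   ]
(0, -0.032, 0.2) [ 0.5732 -0.0109  0.2   ]
(0.043, -0.031, 0.2) [0.6131 0.005  0.2   ]
cup [0.519753   0.22868984 0.1       ]
small [0.41521772 0.18670794 0.07      ]
```

```bash
cat >> h.py <<'E'
C=np.array([.5643,.0179]);YAW=.3553
def w2l(p): d=np.asarray(p)[:2]-C; c,s=np.cos(YAW),np.sin(YAW); return np.array([c*d[0]+s*d[1],-s*d[0]+c*d[1],p[2]])
def l2w(x,y,z): c,s=np.cos(YAW),np.sin(YAW); return np.array([C[0]+c*x-s*y,C[1]+s*x+c*y,z])
def st():
    s=sensors.state(); c_,s_=np.cos(YAW),np.sin(YAW);f=s['ft_force']
    print('t',round(s['t'],2),'L mm',(w2l(s['eef_pos'])*1e3).round(1),'rot',s['eef_rot'].round(1),'Flathe',np.array([c_*f[0]+s_*f[1],-s_*f[0]+c_*f[1],f[2]]).round(1),'gap',round(s['finger_gap'],2))
if __name__=='__main__': st()
E
python3 -m handwheel '[[0,[0,0,-0.06],[0,0,0.103]],[0,[0,0,-0.05],[0,0,0]],[0,[-0.04,-0.04,0],[0,0,0]],[0,[-0.04,-0.04,0],[0,0,0]],[0,[-0.04,-0.04,0],[0,0,0]],[0,[-0.04,-0.04,0],[0,0,0]],[0,[-0.04,-0.04,0],[0,0,0]],[0,[-0.04,-0.04,0],[0,0,0]]]'
python3 h.py
```

```text
t: 1.1
eef_pos: [0.4424, -0.2906, 0.3416]
eef_rot: [179.8, 0.3, -70.2]
ft_force: [0.8, -0.7, 0.7]
finger_gap: -0.0
t 1.1 L mm [-221.6 -246.8  341.6] rot [179.8   0.3 -70.2] Flathe [ 0.6 -0.9  0.7] gap -0.0
```

```bash

python3 -m handwheel '[[0,[-0.04,-0.04,0],[0,0,0]],[0,[-0.04,-0.04,0],[0,0,0]],[0,[-0.04,-0.04,0],[0,0,0]],[0,[-0.04,-0.04,0],[0,0,0]],[0,[-0.04,-0.04,0],[0,0,0]],[0,[-0.04,-0.04,0],[0,0,0]],[0,[-0.02,-0.03,0],[0,0,0]],[0,[0,0,0],[0,0,0]]]' >/dev/null
python3 h.py
```

```text
t 2.1 L mm [ 59.7  24.9 340.4] rot [179.7   0.4 -69.9] Flathe [ 0.4 -0.  -0.4] gap 0.0
```

```bash

python3 -m handwheel '[[0,[-0.007,-0.002,0.04],[0,0,0]],[0,[0,0,0.04],[0,0,0]],[0,[0,0,0.04],[0,0,0]],[0,[0,0,0.023],[0,0,0]],[0,[0,0,0],[0,0,0]]]' >/dev/null
python3 h.py
python3 - <<'E'
from h import *
a=snap('scene','s2.png')['img'][90:240,165:335];b=snap('top','t2.png')['img'][110:240,210:340]
im=np.hstack([cv2.resize(a,(453,400),interpolation=2),cv2.resize(b,(347,400)[:2] if 0 else (347,347),interpolation=2)[:347].repeat(1,0) if 0 else cv2.resize(b,(340,400),interpolation=2)])
cv2.imwrite('pics/z2.png',im[:,:,::-1])
E
```

```text
t 2.73 L mm [ 58.6  30.3 192.9] rot [179.6   0.3 -70.1] Flathe [-0.8 -0.1 -0.2] gap -0.0
```

View pics/z2.png

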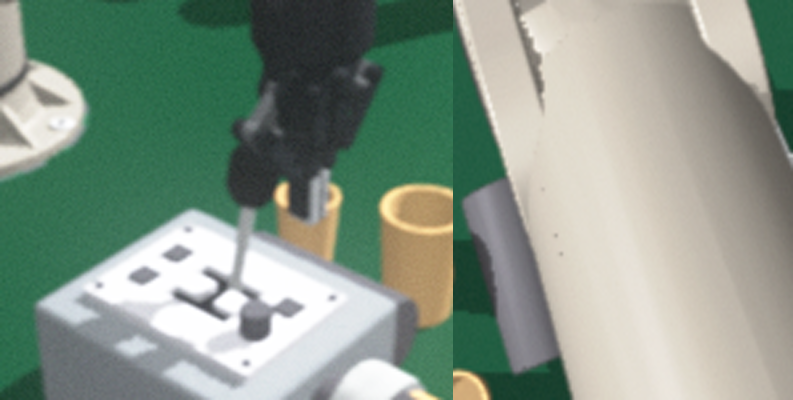

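The scene view shows the finger just +x of the knob with nothing touching. The arm hides the top view, so I'll push toward −x in small steps and watch the force.

```bash

python3 -m handwheel '[[0,[0,0.008,0],[0,0,0]],[0,[0,0.007,0],[0,0,0]]]' >/dev/null; python3 h.py
for i in 1; do python3 -m handwheel '[[0,[0,0.004,0],[0,0,0]]]' >/dev/null; python3 h.py; python3 -m handwheel '[[0,[0,0.004,0],[0,0,0]]]' >/dev/null; python3 h.py;python3 -m handwheel '[[0,[0,0.004,0],[0,0,0]]]' >/dev/null; python3 h.py; done
```

```text
t 3.08 L mm [ 45.1  30.1 197.3] rot [180.    0.3 -70.1] Flathe [ 0.4 -0.1 -0.4] gap 0.0
t 3.2 L mm [ 40.7  29.9 198.1] rot [-180.     0.2  -70.1] Flathe [ 0.2  0.  -0.8] gap 0.0
t 3.33 L mm [ 36.7  29.9 198.5] rot [-179.9    0.2  -70.1] Flathe [3.1 0.7 0.2] gap 0.0
t 3.45 L mm [ 32.9  30.1 198.9] rot [-179.8    0.2  -70.1] Flathe [ 2.8 -0.1  0.5] gap -0.0
```

```bash

python3 -m handwheel '[[0,[0,0.0025,0.001],[0,0,0]]]' >/dev/null; python3 h.py
python3 - <<'E'
from h import *
c=snap('scene','s3.png');a=c['img'][150:215,215:285]
cv2.imwrite('pics/z3.png',cv2.resize(a,None,fx=8,fy=8,interpolation=2)[:,:,::-1])
# where knob centre / stem at plate would be vs fore_aft
off=proj(c,l2w(0,0,.124))
for fa in(-.04,0,.04,.08):
    sw=.18;d=np.array([np.sin(fa),np.cos(fa)*np.sin(sw),np.cos(fa)*np.cos(sw)])
    for n,r in(('knob',.18),('stemhi',.15),('stemlo',.1)):
        p=d*r;q=proj(c,l2w(p[0],p[1],.033+p[2]));print(fa,n,q.round(1),((q-[215,150]+.5)*8).round())
E
```

```text
t 3.58 L mm [ 30.6  30.1 198.3] rot [-179.8    0.2  -70.1] Flathe [ 3.7 -0.6  1.6] gap -0.0
-0.04 knob [253.  151.1] [308.  13.]
-0.04 stemhi [251.8 166.2] [298. 134.]
-0.04 stemlo [249.8 190.6] [282. 329.]
0 knob [256.  152.3] [332.  22.]
0 stemhi [254.2 167.3] [318. 142.]
0 stemlo [251.4 191.3] [295. 335.]
0.04 knob [259.  153.6] [356.  33.]
0.04 stemhi [256.7 168.5] [338. 152.]
0.04 stemlo [253.  192.1] [308. 341.]
0.08 knob [262.1 155.2] [381.  45.]
0.08 stemhi [259.2 169.8] [358. 162.]
0.08 stemlo [254.6 193. ] [321. 348.]
```

View pics/z3.png

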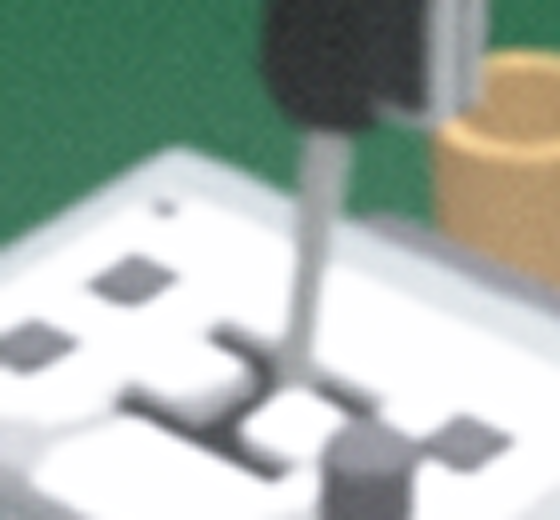

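The stem centre is at about (326,142) and (299,335) in this crop, so fore_aft is about +0.014. I'll push roughly 2 mm more, back off, go around to the +y side, and then push toward −y.

```bash

python3 -m handwheel '[[0,[0,0.0024,0.001],[0,0,0]],[0,[0,0,0],[0,0,0]]]' >/dev/null; python3 h.py
python3 -m handwheel '[[0,[0,-0.02,0],[0,0,0]],[0,[0,-0.01,-0.02],[0,0,0]],[0,[-0.02,0,-0.04],[0,0,0]],[0,[-0.02,0,0],[0,0,0]],[0,[-0.02,0.02,0],[0,0,0]],[0,[0,0.03,0],[0,0,0]],[0,[0,0.01,0],[0,0,0]],[0,[0,0,0],[0,0,0]]]' >/dev/null; python3 h.py
```

```text
t 3.88 L mm [ 28.   30.1 197. ] rot [-179.8    0.2  -70.1] Flathe [ 2.4 -0.1  1. ] gap -0.0
t 4.88 L mm [ -6.2  92.4 254. ] rot [179.6   0.3 -70.1] Flathe [ 0.  -0.   0.2] gap -0.0
```

```bash

python3 -m handwheel '[[0,[0,-0.006,0.03],[0,0,0]],[0,[0,0,0.028],[0,0,0]],[0,[0,0,0],[0,0,0]]]' >/dev/null; python3 h.py
python3 -m handwheel '[[0,[0.008,0,0],[0,0,0]],[0,[0.007,0,0],[0,0,0]],[0,[0,0,0],[0,0,0]]]' >/dev/null; python3 h.py
python3 - <<'E'
from h import *
c=snap('scene','s4.png');a=c['img'][130:215,205:305]
cv2.imwrite('pics/z4.png',cv2.resize(a,None,fx=7,fy=7,interpolation=2)[:,:,::-1])
E
```

```text
t 5.25 L mm [  1.5  92.2 194.2] rot [179.6   0.3 -70.2] Flathe [-0.2 -0.3 -0.4] gap -0.0
t 5.62 L mm [  3.1  75.5 196.4] rot [179.7   0.3 -70.2] Flathe [-0.8 -0.3  0.1] gap 0.0
```

View pics/z4.png

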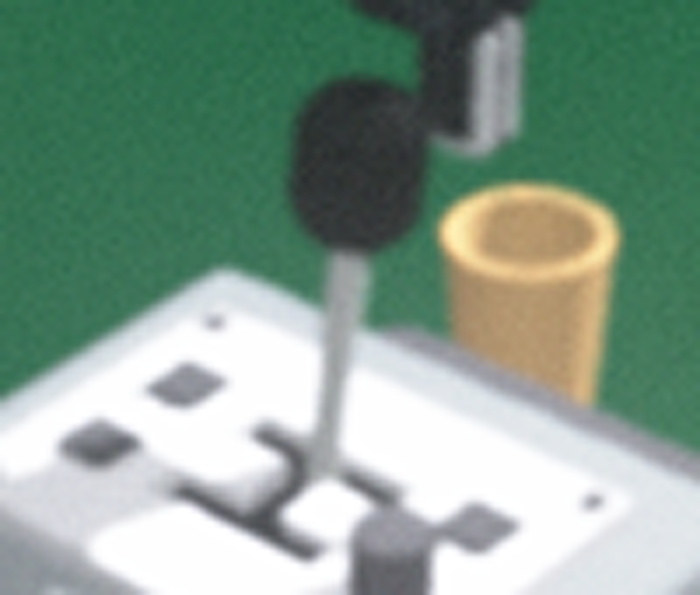

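The knob centre sits at column 255.8 and the prediction for fore_aft = 0 is 256.0, so it is aligned. I'll push toward −y.

```bash

python3 -m handwheel '[[0,[0.006,0.003,0.001],[0,0,0]],[0,[0.004,0,0],[0,0,0]]]' >/dev/null; python3 h.py
python3 -m handwheel '[[0,[0.005,0,0],[0,0,0]]]' >/dev/null; python3 h.py
python3 -m handwheel '[[0,[0.005,0,0],[0,0,0]]]' >/dev/null; python3 h.py
python3 -m handwheel '[[0,[0.005,0,0],[0,0,0]]]' >/dev/null; python3 h.py
```

```text
t 5.92 L mm [-1.000e-01  6.570e+01  1.958e+02] rot [179.8   0.3 -70.1] Flathe [-1.1  3.5  1. ] gap 0.0
t 6.05 L mm [  0.   60.9 196.1] rot [179.8   0.3 -70.1] Flathe [0.5 4.2 1.9] gap -0.0
t 6.17 L mm [1.000e-01 5.590e+01 1.961e+02] rot [179.8   0.3 -70.1] Flathe [0.6 2.9 2.3] gap 0.0
t 6.3 L mm [  0.2  50.7 196.2] rot [179.8   0.3 -70.1] Flathe [-0.7  2.4  2.6] gap 0.0
```

```bash

python3 -m handwheel '[[0,[0.005,0,0],[0,0,0]],[0,[0.005,0,0],[0,0,0]],[0,[0.005,0,0],[0,0,0]]]' >/dev/null; python3 h.py
python3 -m handwheel '[[0,[0.005,0,0],[0,0,0]],[0,[0.005,0,0],[0,0,0]],[0,[0.005,0,0],[0,0,0]]]' >/dev/null; python3 h.py
python3 -m handwheel '[[0,[0.005,0,0],[0,0,0]]]' >/dev/null; python3 h.py
python3 -m handwheel '[[0,[0.004,0,0],[0,0,0]]]' >/dev/null; python3 h.py
```

```text
t 6.67 L mm [1.000e-01 3.450e+01 1.961e+02] rot [179.8   0.3 -70.1] Flathe [0.7 2.  2.4] gap 0.0
t 7.05 L mm [  0.   18.4 196. ] rot [179.8   0.3 -70.1] Flathe [0.5 2.3 2.5] gap 0.0
t 7.17 L mm [ -0.  13. 196.] rot [179.8   0.3 -70.1] Flathe [0.8 2.7 1.6] gap 0.0
t 7.3 L mm [-1.000e-01  8.600e+00  1.959e+02] rot [179.8   0.3 -70.1] Flathe [-0.1  1.7  1.1] gap 0.0
```

```bash

python3 -m handwheel '[[0,[0.002,0,0],[0,0,0]]]' >/dev/null; python3 h.py
python3 -m handwheel '[[0,[0.002,0,0],[0,0,0]]]' >/dev/null; python3 h.py
```

```text
t 7.42 L mm [-1.000e-01  6.300e+00  1.959e+02] rot [179.8   0.3 -70.1] Flathe [0.6 1.9 1.4] gap 0.0
t 7.55 L mm [ -0.2   4.2 195.8] rot [179.8   0.3 -70.1] Flathe [1.4 2.4 0.9] gap 0.0
```

```bash

python3 -m handwheel '[[0,[0.0015,0,0],[0,0,0]]]' >/dev/null; python3 h.py
python3 -m handwheel '[[0,[0.001,0,0],[0,0,0]]]' >/dev/null; python3 h.py
python3 - <<'E'
from h import *
c=snap('scene','s5.png');a=c['img'][130:215,205:305]
cv2.imwrite('pics/z5.png',cv2.resize(a,None,fx=7,fy=7,interpolation=2)[:,:,::-1])
for fa in(-.04,0,.04):
  for sw in (-.18,-.14):
    d=np.array([np.sin(fa),np.cos(fa)*np.sin(sw),np.cos(fa)*np.cos(sw)])
    for n,r in(('knob',.18),('stemhi',.15),('stemlo',.1)):
        p=d*r;q=proj(c,l2w(p[0],p[1],.033+p[2]));print(fa,sw,n,((q-[205,130]+.5)*7).round())
E
```

```text
t 7.67 L mm [ -0.3   2.7 195.7] rot [179.8   0.3 -70.1] Flathe [0.6 1.3 0.4] gap -0.01
t 7.8 L mm [ -0.3   1.7 195.6] rot [179.8   0.3 -70.1] Flathe [0.6 2.7 0.7] gap 0.0
-0.04 -0.18 knob [170. 251.]
-0.04 -0.18 stemhi [193. 343.]
-0.04 -0.18 stemlo [228. 487.]
-0.04 -0.14 knob [190. 236.]
-0.04 -0.14 stemhi [208. 330.]
-0.04 -0.14 stemlo [238. 479.]
0 -0.18 knob [191. 261.]
0 -0.18 stemhi [210. 351.]
0 -0.18 stemlo [239. 493.]
0 -0.14 knob [211. 245.]
0 -0.14 stemhi [226. 338.]
0 -0.14 stemlo [249. 484.]
0.04 -0.18 knob [213. 271.]
0.04 -0.18 stemhi [228. 360.]
0.04 -0.18 stemlo [250. 499.]
0.04 -0.14 knob [232. 256.]
0.04 -0.14 stemhi [243. 347.]
0.04 -0.14 stemlo [260. 490.]
```

View pics/z5.png

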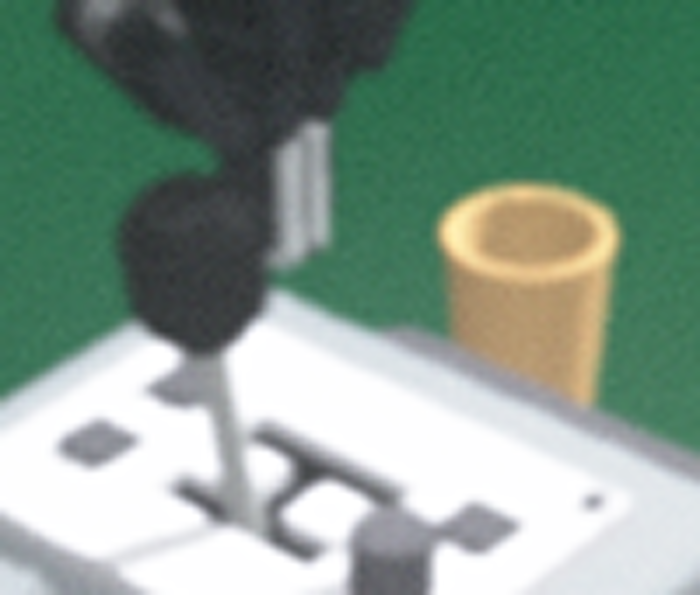

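The stem is at about (208,355), against a prediction of (210,351) for fore_aft 0, sideways −0.18, so it is in the −y lane. I'll go around to the −x side.

```bash

python3 -m handwheel '[[0,[-0.02,0,0],[0,0,0]],[0,[-0.005,0,-0.02],[0,0,0]],[0,[0,0.02,-0.04],[0,0,0]],[0,[0,0.025,0],[0,0,0]],[0,[0.03,0.015,0],[0,0,0]],[0,[0.03,0,0],[0,0,0]],[0,[0,0,0],[0,0,0]]]' >/dev/null; python3 h.py
```

```text
t 8.72 L mm [-62.1 -26.  257.6] rot [179.8   0.2 -69.8] Flathe [0.2 1.1 0.4] gap 0.0
```

```bash

python3 -m handwheel '[[0,[0.006,0,0.03],[0,0,0]],[0,[0,0,0.032],[0,0,0]],[0,[0,0,0],[0,0,0]]]' >/dev/null; python3 h.py
python3 -m handwheel '[[0,[0,-0.012,0],[0,0,0]],[0,[0,-0.01,0],[0,0,0]]]' >/dev/null; python3 h.py
python3 -m handwheel '[[0,[0,-0.006,0],[0,0,0]]]' >/dev/null; python3 h.py
python3 -m handwheel '[[0,[0,-0.005,0],[0,0,0]]]' >/dev/null; python3 h.py
python3 -m handwheel '[[0,[0,-0.005,0],[0,0,0]]]' >/dev/null; python3 h.py
```

```text
t 9.1 L mm [-61.5 -27.7 194.9] rot [179.8   0.2 -69.6] Flathe [-0.1 -0.1  0.7] gap 0.0
t 9.35 L mm [-37.2 -26.7 197.2] rot [179.9   0.2 -69.6] Flathe [ 0.8 -0.3 -0.6] gap -0.0
t 9.47 L mm [-29.8 -26.5 198. ] rot [-180.     0.2  -69.5] Flathe [ 0.9 -1.2 -0.3] gap -0.0
t 9.6 L mm [-24.3 -26.4 198.4] rot [-180.     0.2  -69.5] Flathe [-2.9 -1.   1.9] gap -0.0
t 9.72 L mm [-19.1 -26.5 198.5] rot [-180.     0.2  -69.5] Flathe [-3.5 -0.2  3. ] gap -0.0
```

```bash

python3 -m handwheel '[[0,[0,-0.005,0.001],[0,0,0]],[0,[0,-0.005,0.001],[0,0,0]]]' >/dev/null; python3 h.py
python3 -m handwheel '[[0,[0,-0.005,0.001],[0,0,0]],[0,[0,-0.005,0.001],[0,0,0]]]' >/dev/null; python3 h.py
python3 -m handwheel '[[0,[0,-0.004,0.001],[0,0,0]]]' >/dev/null; python3 h.py
python3 -m handwheel '[[0,[0,-0.003,0],[0,0,0]]]' >/dev/null; python3 h.py
```

```text
t 9.97 L mm [ -8.7 -26.7 196.6] rot [ 1.80e+02  1.00e-01 -6.96e+01] Flathe [-3.  -0.5  2.1] gap 0.0
t 10.22 L mm [  1.9 -26.8 194.4] rot [ 1.80e+02  1.00e-01 -6.96e+01] Flathe [-2.5  0.2  1.7] gap -0.0
t 10.35 L mm [  6.2 -26.7 193.2] rot [180.    0.2 -69.6] Flathe [-1.8  0.2  1.4] gap 0.0
t 10.47 L mm [  9.3 -26.7 192.9] rot [180.    0.2 -69.6] Flathe [-3.2 -0.2  0.2] gap 0.0
```

```bash

python3 -m handwheel '[[0,[0,-0.002,0],[0,0,0]]]' >/dev/null; python3 h.py
python3 -m handwheel '[[0,[0,-0.0015,0],[0,0,0]]]' >/dev/null; python3 h.py
python3 -m handwheel '[[0,[0,-0.001,0],[0,0,0]]]' >/dev/null; python3 h.py
```

```text
t 10.6 L mm [ 11.3 -26.6 192.7] rot [179.9   0.2 -69.6] Flathe [-2.8 -0.1 -0.1] gap -0.01
t 10.72 L mm [ 12.8 -26.6 192.6] rot [179.9   0.2 -69.6] Flathe [-2.8 -0.6 -0.7] gap -0.0
t 10.85 L mm [ 13.7 -26.6 192.5] rot [179.9   0.2 -69.6] Flathe [-2.9 -0.3 -1.5] gap -0.01
```

```bash

python3 -m handwheel '[[0,[0,-0.001,0],[0,0,0]]]' >/dev/null; python3 h.py
python3 -m handwheel '[[0,[0,-0.001,0],[0,0,0]]]' >/dev/null; python3 h.py
python3 - <<'E'
from h import *
c=snap('scene','s6.png');a=c['img'][130:215,205:305]
cv2.imwrite('pics/z6.png',cv2.resize(a,None,fx=7,fy=7,interpolation=2)[:,:,::-1])
for fa in(.2,.24):
  for sw in (-.18,):
    d=np.array([np.sin(fa),np.cos(fa)*np.sin(sw),np.cos(fa)*np.cos(sw)])
    for n,r in(('knob',.18),('stemhi',.15),('stemlo',.1)):
        p=d*r;q=proj(c,l2w(p[0],p[1],.033+p[2]));print(fa,sw,n,((q-[205,130]+.5)*7).round())
E
```

```text
t 10.97 L mm [ 14.6 -26.6 192.4] rot [179.9   0.2 -69.6] Flathe [-3.7 -0.4 -0.9] gap 0.0
t 11.1 L mm [ 15.3 -26.5 192.3] rot [179.8   0.2 -69.6] Flathe [-5.5  0.2 -0.8] gap -0.0
0.2 -0.18 knob [303. 322.]
0.2 -0.18 stemhi [300. 403.]
0.2 -0.18 stemlo [297. 527.]
0.24 -0.18 knob [325. 338.]
0.24 -0.18 stemhi [319. 415.]
0.24 -0.18 stemlo [309. 535.]
```

View pics/z6.png

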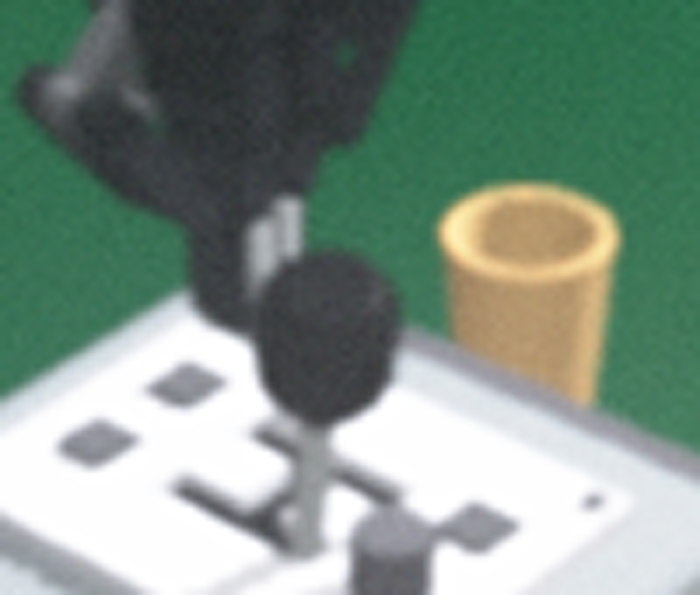

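The knob centre is at about (328,337), against a prediction of (325,338) for +0.24. The force has just risen to 5.5 N, so it has reached the end of the slot. I'll back straight off, then move up and away.

```bash

python3 -m handwheel '[[0,[0,0.02,0],[0,0,0]],[0,[0,0.02,0],[0,0,0]],[0,[0,0.01,-0.04],[0,0,0]],[0,[0,0,-0.05],[0,0,0]],[0,[0.04,0.04,0],[0,0,0]],[0,[0.04,0.04,0],[0,0,0]],[0,[0.04,0.04,0],[0,0,0]],[0,[0.04,0.04,0],[0,0,0]]]' >/dev/null; python3 h.py
python3 -m handwheel '[[0,[0.04,0.02,0],[0,0,0]],[0,[0.04,0.01,0],[0,0,0]],[0,[0.04,0,0],[0,0,0]],[0,[0.04,0,0],[0,0,0]],[0,[0.03,0,0],[0,0,0]],[0,[0,0,0],[0,0,0]],[0,[0,0,0],[0,0,0]]]' >/dev/null; python3 h.py
python3 - <<'E'
from h import *
a=snap('scene','s7.png')['img'][120:320,130:360];b=snap('top','t7.png')['img'][110:260,170:370]
im=np.hstack([cv2.resize(a,(400,348),interpolation=2),cv2.resize(b,(400,300),interpolation=2)[:300] if 0 else cv2.copyMakeBorder(cv2.resize(b,(400,300),interpolation=2),0,48,0,0,0)])
cv2.imwrite('pics/z7.png',im[:,:,::-1])
E
```

```text
t 12.15 L mm [-191.9 -189.7  287.8] rot [-1.794e+02 -1.000e-01 -6.900e+01] Flathe [ 0.1 -0.2 -0.2] gap -0.0
t 13.03 L mm [-223.  -391.1  291.6] rot [-179.    -0.6  -69.3] Flathe [-0.5 -0.5  0.6] gap -0.0
```

View pics/z7.png

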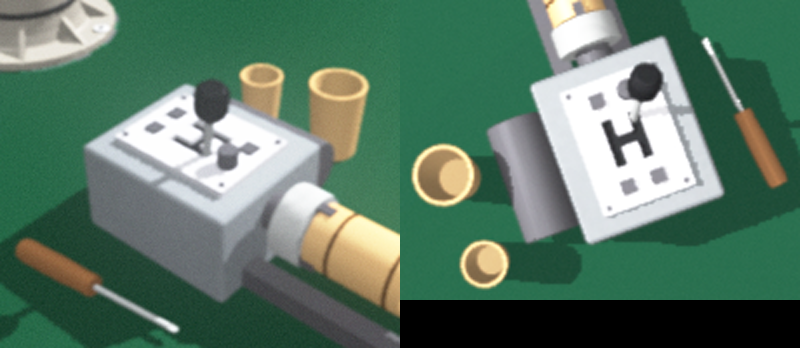

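The lever sits in the stud's slot and the bystanders haven't moved. One numeric check before I hand in.

```bash
python3 - <<'E'
from h import *
def cen(c,x0,y0,x1,y1):
    m=(c['img'][y0:y1,x0:x1].max(2)<75).astype(np.uint8)
    n,l,s,k=cv2.connectedComponentsWithStats(m);i=1+s[1:,4].argmax();print(s[i]);return s[i][:2]+s[i][2:4]/2-.5+[x0,y0]
a=dict(np.load('pics/s7.npz'));b=dict(np.load('pics/t7.npz'))
ka=cen(a,235,160,270,192);kb=cen(b,280,140,305,164)
k=w2l(tri([ray(a,*ka),ray(b,*kb)]));print(k,np.arcsin(k[0]/.18))
E
```

```text
[  8   6  18  24 318]
[  4   2  17  19 231]
[ 0.04286956 -0.03074867  0.20518681] 0.2404752219061813
```

```bash
python3 -c "
from station import job
print(job.sign_off())"
```

```text
the job is handed in; nothing more can be done
None
```

The gear lever is in the slot marked by the stud (+x end of the −y lane), pushed to the end, and the job is handed in at about 13 s of the 51 s.

With the fingers shut, I pushed the knob back to neutral from its +x side. I then pushed it across the channel from its +y side, and up the marked slot from its −x side. The lever was never gripped.

- **Final position:** after the arm had withdrawn, the two cameras put the knob at x = +42.9 mm, y = −30.7 mm, which is fore_aft of about 0.240. The slot end is at 0.24, and 43 mm for the knob.
- **Force:** readings between steps were mostly 2–4 N along the push. The highest was 5.5 N, where the lever met the end of the slot.
- **Bystanders:** the cups and the hand tool look unmoved in the last pictures; I judged that by eye and did not measure it.
- **Disagreement:** the two cameras placed the gate plate about 4 mm too high (124 mm, against 120 mm in the text). I set the gate's centre from both views, and the pushes worked.

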